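# Load a sample pot into the counter's push-push tray

### The job

Press the blue front of the white sample counter fully in once and let go, so that its tray springs out. Set the yellow sample pot upright in the round dish of the open tray, then push the tray back in until it latches shut and stays there when you let go. Keep the yellow pot upright throughout and leave the dark pot where it stands.

Things in the scene. Friction and masses are not known exactly. Their poses are not given: they have to be found in the camera images.
- counter: white sample counter, a fixed box 122 mm deep, 124 wide, 92 high, with an open front from which a tray with a blue front panel runs out. Origin: at desk level, in the middle of the housing's front edge; x points into the housing (the tray comes out along -x), z up. To press the panel with the side of shut fingers pointing down, keep the tips 40 to 60 mm above the desk: the hand clears the housing
- tray_front (a point): point on the outer face of the tray's blue front panel, middle of its width, 52 mm above the desk, at the middle of a grey push pad 60 x 26 mm. Travels with the tray; axes as the counter's; pushed along +x. The panel is 118 mm wide, 12 thick, from 6 to 78 mm above the desk; latched, its outer face stands 22 mm in front of the housing's front edge
- tray (a joint): how far out the tray is (m): 0 latched shut (within 1 mm), 0.112 sprung out, -0.0065 at the inner stop. Push-push latch: from shut, press to the stop and let go: a spring (4.5 N shut, 2.7 N out) slides it right out at 0.15 m/s. Then push to the stop (5 N plus 2 N per 0.1 m/s) and let go: it returns to 0 and stays. A push short of about -0.0055 may change nothing
- dish_floor (a point): centre of the floor of the round dish on the tray, 20 mm above the desk, 62 mm behind the front panel's outer face; travels with the tray. The dish's lip is 5 mm high, 64 mm in inner and 70 mm in outer diameter. With the tray out it lies 72 mm in front of the housing's front edge, free from above; axes as the counter's
- yellow_pot_center (a point): centre, 27 mm above its underside, of the loose yellow sample pot with a white ribbed cap: body 46 mm in diameter and 40 high, cap 50 mm in diameter above it, 54 mm high in all, about 0.06 to 0.12 kg; z is its axis, up when upright
- dark_pot_center (a point): centre, 30 mm above its underside, of the loose dark (black) sample pot with a white ribbed cap, 56 mm in diameter, 60 mm high; a bystander. It and the yellow pot stand on the desk to the left of the counter, in either order, 90 mm or more between their axes
There are look-alikes about, which are no part of the job. Leave any green or orange look-alike of the part that bears yellow_pot_center alone.

How it is judged:
By the outcome, as a careful person would: the job done as asked, in the order asked, and still so for the second after the job is handed in, with the robot touching nothing.
It also fails if it takes over 67 s, if anything falls off the work surface, if the arm or the gripper's body presses on something with over 40 N, if the wrist force passes 120 N, or if a joint passes its speed limit or range.

### The arm

A 7-joint arm with a two-finger parallel gripper is mounted at the origin on a cart in front of the work surface, level with it; the furniture and walls round the work are solid. World frame = base frame: x ahead of the robot, y to its left, z up, the work surface at z = 0. Lengths are in m, angles in rad, forces in N, time in s.
With the tool pointing down it reaches from about 0.4 to 0.85 m from the base axis. Payload 4.4 kg.
Tool frame: the origin (TCP) lies between the finger pads; the fingertips stand 25 mm ahead of it and the grasp point (between the pads) lies 6 mm ahead of it; x points along the fingers, y is the direction in which the jaws open and shut, and the axes are right-handed (so a half turn about x gives the same grasp; the last joint's range is limited). The gripper opens to 94 mm and grips with 3 to 60 N. Pads are 16 mm wide; open, the fingers measure 119 mm over their backs; the gripper's body (75 mm by 177 mm) begins 78 mm behind the grasp point.
Start: joints at [1.211, 0.628, 0.038, 1.517, -0.027, 0.996, -0.02], TCP at [0.188, -0.622, 0.23] pointing down, gripper open.
Joint ranges: [-3.06, 3.06], [-0.37, 2.12], [-1.25, 1.32], [0.18, 2.47], [-1.1, 4.24], [0.23, 1.98], [-2.94, 2.94]. Speed limits (rad/s): [2.57, 2.57, 3.14, 3.14, 3.14, 3.14, 3.14].

### API

Orientations are given as a unit quaternion [x, y, z, w].
In Python, from rig import state, camera, calibration, close_job gives the robot as it stands.
- The arm moves only by the tool jog_arm, never from a script. Its argument "commands" is a list of rows, each an object of numbers: "tx", "ty", "tz": the shift along the tool's x, y, z normalised to -1 to 1, where 1 is 0.06 m; "spin": the turn about the tool's x normalised to -1 to 1, where 1 is 0.15 rad; "claw": the gripper's target within -1 to 1 (fully open at 1, half-way at 0, shut at -1). In form: [{"tx": .., "ty": .., "tz": .., "spin": .., "claw": ..}, ...]. A call has 1 to 12 rows; each row shifts and turns the commanded pose from where the row before left it, along the tool's axes as they then stand; what a row does not reach is not made up. A row lasts 1/8 s, in which the tool goes at most 62.5 mm and 10.7 degrees, less where a joint would pass 70% of its speed; a pose out of reach is approached as far as the arm can. A call with a number of a shift or a turn outside -1 to 1 is refused whole. A call with a gripper value outside its range is refused whole. The fingers move at their own pace and stop on an object; "force" is the grip in N (left out, the last holds). Time passes only in rows, so rows that do not move let the fingers close. It gives the time, the measured TCP pose, the force and the opening at its end, in the units of the state.
- state(): the state, without advancing time (a new reading comes with each control period).
- camera(name): name is "scene" or "side" or "wrist"; returns the picture (400x640x3 uint8, blue, green, red); there is no depth.
- calibration(name): a dict with "vfov" (degrees; the focal length in pixels is half the picture's height over the tangent of half this angle, whatever the lens; pixels are square), "cx", "cy" (the principal point, pixels), "k1" (the pictures are not rectified: a ray, as slopes to the right and down, at radius r is drawn at 1 + k1 r^2 times it, then the intrinsics apply), "rvec" (rotation vector, rad) and "tvec" (3), from world to camera coordinates, as OpenCV has them. Camera axes: x right, y down, z forward; pixel columns grow to the right and rows downward; lengths in m; the calibration is good to about 2 mm. A picture is of the moment at which its call begins: read the wrist's pose just before it. calibration takes no time and is no camera call; for the wrist camera it gives the pose at the moment of the call.
- close_job(): hands the job in, once; it reports no verdict.
The state is a dict: "clock": time; "joints": joint angles; "qd": joint speeds; "joint_efforts": joint torques, N m; "tool_pos": TCP position; "tool_rot": TCP orientation; "contact_force": force on the tool from outside, world axes, zero at the start; "wrist_torque": the same for the moment, N m; "opening": opening from 0.0 (shut) to 1.0 (fully open).
Only numpy, scipy, OpenCV 4.12 (cv2) and the standard library are available. Lean on these libraries where they do the work, as an engineer would, in place of code of your own. Each camera call takes 0.05 s, during which the arm holds its last target. There are 200 camera calls.

## Working session

There is one attempt and no reset: what is moved stays moved. The work goes in short steps, Python scripts to look and compute and a tool call to move; the robot and the scene stay as the last step left them, time stands still between calls to the robot, and variables do not carry over. Pictures are saved under pics/ and viewed, about 8 in all and at most 12, crops included, and the job is handed in when it is done.

Besides the shell and the picture viewer there is one more tool, called after ">>>" as name(argument=value, ...) on one line, values as JSON. jog_arm: Moves the arm, as the interface text tells. Scaled input: -1 to 1 covers 0.06 m each way for a shift and 0.15 rad each way for a turn. Its arguments: {"type":"object","properties":{"commands":{"type":"array"},"force":{"type":"number"}},"required":["commands"]}

```bash
ls; mkdir -p pics; cat > h.py <<'E'
import numpy as np, cv2
from rig import state, camera, calibration
def K(c):
    f=200/np.tan(np.radians(c['vfov'])/2); return f
def ray(c,u,v):
    f=K(c); d=np.array([(u-c['cx'])/f,(v-c['cy'])/f]); s=d.copy()
    for _ in range(30): s=d/(1+c['k1']*(s@s))
    R=cv2.Rodrigues(np.array(c['rvec'],float))[0]; t=np.array(c['tvec'],float).ravel()
    return -R.T@t, R.T@np.array([s[0],s[1],1])
def onz(c,u,v,z):
    o,d=ray(c,u,v); return o+d*(z-o[2])/d[2]
def proj(c,p):
    R=cv2.Rodrigues(np.array(c['rvec'],float))[0]; q=R@np.array(p)+np.array(c['tvec'],float).ravel()
    s=q[:2]/q[2]; s=s*(1+c['k1']*(s@s)); return s*K(c)+[c['cx'],c['cy']]
E
python3 - <<'E'
from h import *
s=state(); print(s['clock'],s['tool_pos'],s['tool_rot'],s['opening'])
for n in ['scene','side']:
    c=calibration(n); im=camera(n); cv2.imwrite(f'pics/{n}0.png',im)
    print(n,{k:np.round(v,3) for k,v in c.items()}, 'cam',ray(c,320,200))
E
```

```text
pics
0.0 [ 0.18808793 -0.62154698  0.2295554 ] [-0.69937438 -0.10417867  0.69959965 -0.10287182] 1.003153535314897
scene {'vfov': np.float64(48.962), 'cx': np.float64(318.888), 'cy': np.float64(194.695), 'k1': np.float64(-0.014), 'rvec': array([ 2.164, -0.778,  0.357]), 'tvec': array([-0.263,  0.363,  0.524])} cam (array([ 0.09914572, -0.29533393,  0.61523345]), array([ 0.48027197,  0.58239983, -0.65597374]))
side {'vfov': np.float64(53.082), 'cx': np.float64(322.116), 'cy': np.float64(196.991), 'k1': np.float64(-0.082), 'rvec': array([ 0.164, -2.664,  1.569]), 'tvec': array([0.545, 0.   , 1.033])} cam (array([0.44489702, 0.96048071, 0.49387799]), array([ 0.09801316, -0.86501864, -0.49215911]))
```

View pics/scene0.png

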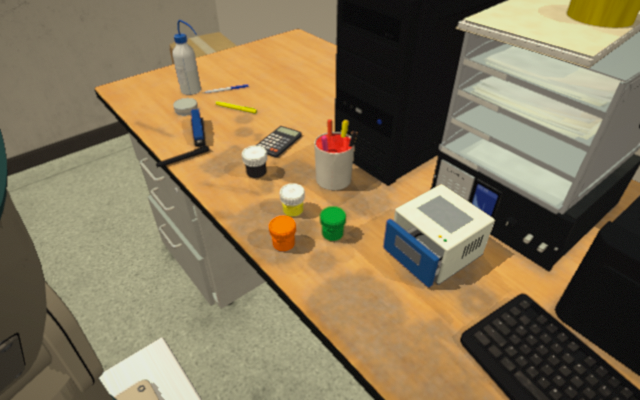

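View pics/side0.png

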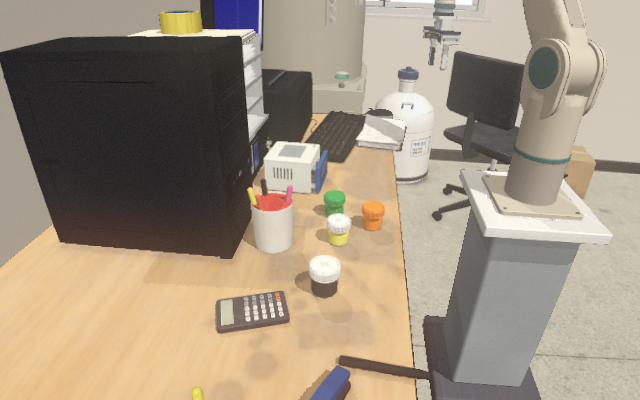

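Scene view: yellow pot at about (292,199), orange (283,233), green (333,223), dark (255,161), and the counter with its blue panel at about (412,250). I'll zoom on both views.

```bash
python3 - <<'E'
import cv2,numpy as np
a=cv2.imread('pics/scene0.png'); b=cv2.imread('pics/side0.png')
A=cv2.resize(a[170:295,260:500],None,fx=3.3,fy=3.3,interpolation=cv2.INTER_CUBIC)[:,:800]
B=cv2.resize(b[135:255,245:400],None,fx=2.4,fy=1.5) 
cv2.imwrite('pics/crop0.png',A); print(A.shape)
for n,im in(('scene',a),('side',b)):
    h=cv2.cvtColor(im,cv2.COLOR_BGR2HSV)
    for k,lo,hi in(('yellow',(24,120,80),(34,255,255)),('blue',(100,130,50),(118,255,255)),('orange',(5,180,120),(16,255,255)),('green',(55,140,40),(80,255,255)),('white',(0,0,150),(180,45,255))):
        m=cv2.inRange(h,lo,hi); cnt,l,st,ce=cv2.connectedComponentsWithStats(m)
        for i in range(1,cnt):
            if 100<st[i,4]<5000: 
                c=cv2.findContours((l==i).astype('uint8'),0,2)[0][0]
                q=cv2.approxPolyDP(c,3,True).reshape(-1,2).tolist() if k=='blue' else ''
                print(n,k,st[i],ce[i].round(1),q)
E
```

```text
(412, 792, 3)
scene yellow [ 567    0   73   28 1731] [604.5  12. ] 
scene yellow [216 101  41  13 206] [236.7 106.8] 
scene yellow [282 202  21  15 207] [292.7 209.5] 
scene blue [192 110  11  30 242] [196.8 125.1] [[192, 110], [195, 139], [202, 138], [197, 110]]
scene blue [473 184  25  31 406] [485.6 199.3] [[478, 184], [473, 197], [491, 214], [497, 195], [488, 189], [485, 192], [483, 186], [481, 190]]
scene blue [ 385  220   55   66 1349] [411.5 253.5] [[389, 220], [385, 247], [430, 285], [439, 259]]
scene orange [268 215  28  37 801] [282.4 232.3] 
scene green [321 207  24  34 665] [332.5 222.7] 
scene white [ 591   33   49   47 1219] [621.9  59.8] 
scene white [517  37  72  23 197] [552.9  48. ] 
scene white [173  44  17  25 238] [180.2  53.5] 
scene white [ 470   44  151   68 4188] [552.2  74.6] 
scene white [ 464   76  138   69 3526] [535.5 107.5] 
scene white [174  99  22  11 161] [184.2 103.9] 
scene white [243 145  24  18 296] [254.3 152.7] 
scene white [280 184  24  19 301] [291.6 191.7] 
scene white [ 397  185   95   65 3147] [444.5 215.6] 
scene white [147 195  55  65 301] [174.7 227.8] 
scene white [  99  337  102   63 3347] [150.7 373. ] 
side yellow [159  11  44  23 850] [180.4  22.6] 
side yellow [329 232  19  13 168] [337.3 238. ] 
side yellow [192 387  11  13 129] [196.9 393.4] 
side white [246  78  17  32 320] [253.5  92.9] 
side white [247  98  22  43 423] [255.5 118. ] 
side white [515 104   9  23 118] [519.2 115.6] 
side white [ 264  141   56   53 2373] [290.9 166. ] 
side white [ 251  204   42   49 1563] [273.  229.4] 
side white [327 213  24  20 406] [338.4 222.6] 
side white [309 255  32  29 764] [324.4 268.7] 
side white [252 295   7  26 115] [254.8 308.5] 
side white [260 295   8  24 103] [263. 307.] 
side white [243 297   8  25 125] [246.6 309.5] 
side white [220 299  14  27 314] [226.5 312. ] 
side white [416 379  16  21 287] [423.1 389.3]
```

View pics/crop0.png

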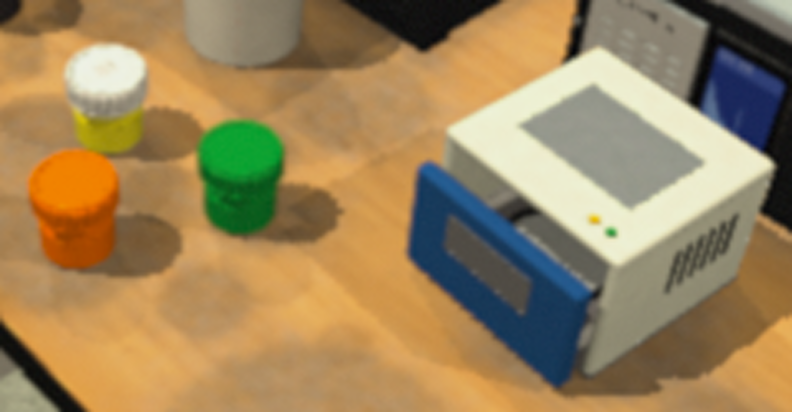

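```bash
python3 - <<'E'
from h import *
c=calibration('scene'); s=calibration('side')
f=lambda x,y:(x/3.3+260-.35,y/3.3+170-.35)
P=[onz(c,*f(*q),.092) for q in((449,130),(615,265),(773,163),(598,48))]
for p in P: print(p.round(4))
FL,FR,BR,BL=P
print('w',np.linalg.norm(FL-FR),np.linalg.norm(BL-BR),'d',np.linalg.norm(FL-BL),np.linalg.norm(FR-BR))
pr=np.array(P)[:,:2].astype(np.float32); print('rect',cv2.minAreaRect(pr))
u=(BL+BR-FL-FR); w=(FR-FL+BR-BL); print('yaw x',np.degrees(np.arctan2(u[1],u[0])),'from w',np.degrees(np.arctan2(w[0],-w[1])))
print('front mid',(FL+FR)/2,'ctr',np.mean(P,0))
for q in((447,213),(530,270),(527,313),(445,258)): pass
pad=onz(c,*f(487,263.5),.052); print('pad',pad)
print('yellow',onz(c,291.6,191.7,.049),onz(s,338.4,222.6,.049),onz(c,292.7,209.5,.02),onz(s,337.3,238,.02))
print('orange',onz(c,282.4,232.3,.028)); print('green',onz(c,332.5,222.7,.028)); print('dark',onz(c,254.3,152.7,.052),onz(s,324.4,268.7,.052))
R=cv2.Rodrigues
from scipy.spatial.transform import Rotation as Ro
print(Ro.from_quat(state()['tool_rot']).as_matrix().round(3))
E
```

```text
[0.57   0.0647 0.092 ]
[ 0.5601 -0.0539  0.092 ]
[ 0.6818 -0.0614  0.092 ]
[0.6877 0.0583 0.092 ]
w 0.11907826518657262 0.11984615486353603 d 0.11783382374739919 0.12201661230391547
rect ((0.6246376037597656, 0.0021114982664585114), (0.1198362335562706, 0.12201663851737976), 86.47389221191406)
yaw x -3.3380412310711804 from w -3.789916190447385
front mid [0.56503936 0.00538955 0.092     ] ctr [0.6248999  0.00189814 0.092     ]
pad [0.54451626 0.00800995 0.052     ]
yellow [0.48595885 0.26341649 0.049     ] [0.48479288 0.26697659 0.049     ] [0.47397396 0.24574496 0.02      ] [0.48497105 0.28065991 0.02      ]
orange [0.41577663 0.19979541 0.028     ]
green [0.50521429 0.1594198  0.028     ]
dark [0.5010944 0.4228638 0.052    ] [0.49673814 0.42150692 0.052     ]
[[-0.001  0.29  -0.957]
 [ 0.002 -0.957 -0.29 ]
 [-1.    -0.002  0.   ]]
```

>>> jog_arm(commands=[{"ty":-0.7,"tz":-0.6,"claw":-1},{"ty":-0.73,"tz":-0.63,"claw":-1},{"ty":-0.73,"tz":-0.63,"claw":-1},{"ty":-0.73,"tz":-0.63,"claw":-1},{"ty":-0.73,"tz":-0.63,"claw":-1},{"ty":-0.73,"tz":-0.63,"claw":-1},{"ty":-0.73,"tz":-0.63,"claw":-1},{"ty":-0.73,"tz":-0.63,"claw":-1},{"ty":-0.73,"tz":-0.63,"claw":-1},{"ty":-0.73,"tz":-0.63,"claw":-1},{"ty":-0.73,"tz":-0.63,"claw":-1},{"ty":-0.73,"tz":-0.63,"claw":-1}])

```text
invalid input
```

>>> jog_arm(commands=[{"spin":0.79,"claw":-1},{"spin":0.79,"claw":-1},{"spin":0.79,"claw":-1},{"claw":-1}])

```text
invalid input
```

```bash
cat > rel.py <<'E'
import sys
from h import *
from scipy.spatial.transform import Rotation as Ro
def rel(t):
    s=state(); R=Ro.from_quat(s['tool_rot']).as_matrix(); d=R.T@(np.array(t)-s['tool_pos'])
    print('t',round(s['clock'],2),'pos',np.round(s['tool_pos'],4),'yaw z',np.degrees(np.arctan2(R[1,2],R[0,2])).round(2),'tilt',R[:,0].round(3),'units',(d/.06).round(3),'F',np.round(s['contact_force'],1),'op',round(s['opening'],3))
if __name__=='__main__': rel([float(x) for x in sys.argv[1:]])
E
python3 rel.py 0.484 0.0104 0.075
python3 - <<'E'
from h import *
c=calibration('wrist'); im=camera('wrist'); cv2.imwrite('pics/w1.png',im)
E
```

```text
t 0.1 pos [ 0.1881 -0.6216  0.2297] yaw z -163.17 tilt [-0.001  0.002 -1.   ] units [ 2.592 -8.65  -7.771] F [ 0.1 -0.3  0.6] op 1.002
```

View pics/w1.png

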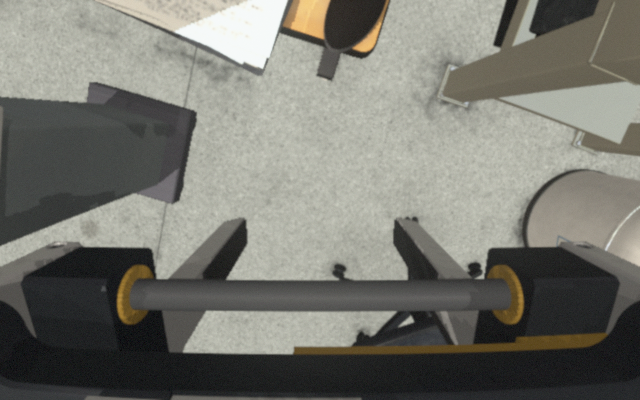

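The wrist view shows only the floor, because the move was refused. Rows probably need all five keys.

>>> jog_arm(commands=[{"tx":0,"ty":-0.73,"tz":-0.63,"spin":0,"claw":-1},{"tx":0,"ty":-0.73,"tz":-0.63,"spin":0,"claw":-1},{"tx":0,"ty":-0.73,"tz":-0.63,"spin":0,"claw":-1},{"tx":0,"ty":-0.73,"tz":-0.63,"spin":0,"claw":-1},{"tx":0,"ty":-0.73,"tz":-0.63,"spin":0,"claw":-1},{"tx":0,"ty":-0.73,"tz":-0.63,"spin":0,"claw":-1},{"tx":0,"ty":-0.73,"tz":-0.63,"spin":0,"claw":-1},{"tx":0,"ty":-0.73,"tz":-0.63,"spin":0,"claw":-1},{"tx":0,"ty":-0.73,"tz":-0.63,"spin":0,"claw":-1},{"tx":0,"ty":-0.73,"tz":-0.63,"spin":0,"claw":-1},{"tx":0,"ty":-0.73,"tz":-0.63,"spin":0,"claw":-1},{"tx":0,"ty":-0.73,"tz":-0.63,"spin":0,"claw":-1}])

```text
clock: 1.65
tool_pos: [0.4708, 0.014, 0.2305]
tool_rot: [0.7, 0.103, -0.699, 0.104]
contact_force: [1.6, -0.1, 0.4]
opening: 0.004
```

>>> jog_arm(commands=[{"tx":0,"ty":0,"tz":0,"spin":0.79,"claw":-1},{"tx":0,"ty":0,"tz":0,"spin":0.79,"claw":-1},{"tx":0,"ty":0,"tz":0,"spin":0.79,"claw":-1},{"tx":0,"ty":0,"tz":0,"spin":0,"claw":-1}])

```text
clock: 2.15
tool_pos: [0.4701, 0.0124, 0.2304]
tool_rot: [-0.707, 0.021, 0.707, 0.021]
contact_force: [-0.0, -0.0, -0.3]
opening: 0.004
```

```bash
python3 rel.py 0.484 0.0104 0.075
python3 - <<'E'
from h import *
im=camera('wrist'); cv2.imwrite('pics/w2.png',im)
c=calibration('wrist'); print(ray(c,320,200),c['vfov'])
E
```

```text
t 2.15 pos [0.4701 0.0124 0.2304] yaw z 176.55 tilt [-0. -0. -1.] units [ 2.59   0.018 -0.234] F [-0.  -0.  -0.3] op 0.004
(array([0.53784699, 0.00837239, 0.3851737 ]), array([-0.25382753,  0.01581415, -0.96732527])) 68.02052863325781
```

View pics/w2.png

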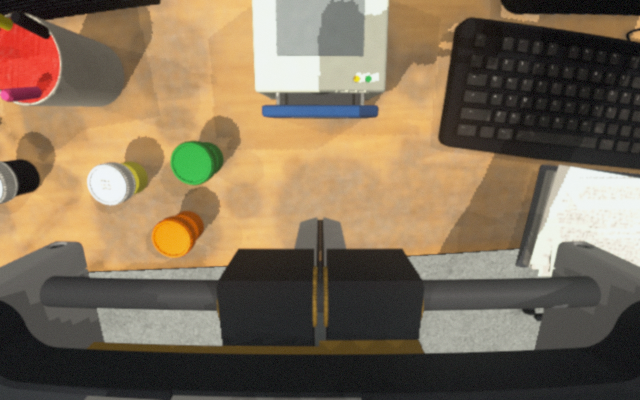

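Wrist view: yellow pot cap at (110,184), blue panel across (262–378, 111), housing front top edge at about (254,92)–(387,92).

```bash
python3 - <<'E'
from h import *
c=calibration('wrist')
im=cv2.imread('pics/w2.png'); h=cv2.cvtColor(im,cv2.COLOR_BGR2HSV)
m=cv2.inRange(h,(100,130,50),(118,255,255)); m[:90]=0;m[130:]=0
ct=max(cv2.findContours(m,0,2)[0],key=cv2.contourArea); q=cv2.boxPoints(cv2.minAreaRect(ct)); print(q)
q=cv2.approxPolyDP(ct,2,True).reshape(-1,2); 
for x in q: print(x,onz(c,*x,.078).round(4))
w=cv2.inRange(h,(0,0,140),(180,60,255)); w[:,160:]=0; w[:155]=0;w[215:]=0;w[:,:75]=0
ct=max(cv2.findContours(w,0,2)[0],key=cv2.contourArea); (x,y),r=cv2.minEnclosingCircle(ct); M=cv2.moments(ct)
print(x,y,r,M['m10']/M['m00'],M['m01']/M['m00'],'yel',onz(c,x,y,.052),onz(c,M['m10']/M['m00'],M['m01']/M['m00'],.052))
for p in((254,90),(387,93)): print('front',onz(c,*p,.092))
for p in((10,105),(60,60),(62,75)): print('cup',onz(c,*p,.1))
print('green',onz(c,193,162,.054),'orange',onz(c,173,237,.054))
E
```

```text
[[263. 106.]
 [359. 106.]
 [359. 115.]
 [263. 115.]]
[263 108] [0.5558 0.0647 0.078 ]
[264 114] [0.5499 0.0643 0.078 ]
[359 113] [ 0.545  -0.0311  0.078 ]
[359 106] [ 0.5518 -0.0313  0.078 ]
108.12664031982422 184.0950927734375 22.516597747802734 107.86123511904762 184.03162202380952 yel [0.48449767 0.2620248  0.052     ] [0.48459377 0.26233768 0.052     ]
front [0.57194515 0.06903387 0.092     ]
front [ 0.56166743 -0.05645662  0.092     ]
cup [0.57742911 0.31211132 0.1       ]
cup [0.61282052 0.24841663 0.1       ]
cup [0.59934912 0.24939713 0.1       ]
green [0.50382794 0.15456871 0.054     ] orange [0.41530617 0.19392398 0.054     ]
```

>>> jog_arm(commands=[{"tx":0.86,"ty":0,"tz":0,"spin":0,"claw":-1},{"tx":0.86,"ty":0,"tz":0,"spin":0,"claw":-1},{"tx":0.86,"ty":0,"tz":0,"spin":0,"claw":-1},{"tx":0,"ty":0,"tz":-0.5,"spin":0,"claw":-1},{"tx":0,"ty":0,"tz":-0.4,"spin":0,"claw":-1},{"tx":0,"ty":0,"tz":0,"spin":0,"claw":-1}])

```text
clock: 2.95
tool_pos: [0.5257, 0.0088, 0.0755]
tool_rot: [0.707, -0.021, -0.706, -0.022]
contact_force: [-0.8, 0.2, 0.3]
opening: 0.001
```

>>> jog_arm(commands=[{"tx":0,"ty":0,"tz":-0.1,"spin":0,"claw":-1},{"tx":0,"ty":0,"tz":-0.08,"spin":0,"claw":-1},{"tx":0,"ty":0,"tz":0,"spin":0,"claw":-1}])

```text
clock: 3.32
tool_pos: [0.5344, 0.0083, 0.0758]
tool_rot: [-0.706, 0.022, 0.707, 0.022]
contact_force: [-0.9, -0.7, -0.1]
opening: 0.006
```

>>> jog_arm(commands=[{"tx":0,"ty":0,"tz":-0.06,"spin":0,"claw":-1},{"tx":0,"ty":0,"tz":-0.04,"spin":0,"claw":-1},{"tx":0,"ty":0,"tz":0,"spin":0,"claw":-1}])

```text
clock: 3.7
tool_pos: [0.5389, 0.008, 0.0755]
tool_rot: [-0.705, 0.022, 0.708, 0.022]
contact_force: [-4.2, 0.2, 3.5]
opening: 0.006
```

>>> jog_arm(commands=[{"tx":0,"ty":0,"tz":-0.07,"spin":0,"claw":-1},{"tx":0,"ty":0,"tz":0,"spin":0,"claw":-1}])

```text
clock: 3.95
tool_pos: [0.5415, 0.0078, 0.0753]
tool_rot: [-0.704, 0.022, 0.709, 0.022]
contact_force: [-6.9, 0.8, 4.9]
opening: 0.003
```

>>> jog_arm(commands=[{"tx":0,"ty":0,"tz":-0.07,"spin":0,"claw":-1},{"tx":0,"ty":0,"tz":0,"spin":0,"claw":-1}])

```text
clock: 4.2
tool_pos: [0.5416, 0.0077, 0.075]
tool_rot: [-0.701, 0.022, 0.712, 0.022]
contact_force: [-14.1, 1.9, 11.6]
opening: 0.006
```

>>> jog_arm(commands=[{"tx":0,"ty":0,"tz":0.9,"spin":0,"claw":-1},{"tx":-1,"ty":0,"tz":0.2,"spin":0,"claw":-1},{"tx":-1,"ty":0,"tz":0,"spin":0,"claw":0.3},{"tx":-0.5,"ty":0,"tz":0,"spin":0,"claw":0.5},{"tx":0,"ty":-1,"tz":0,"spin":0,"claw":0.5},{"tx":0,"ty":-1,"tz":0,"spin":0,"claw":0.5},{"tx":0,"ty":0,"tz":0,"spin":0,"claw":0.5}])

```text
clock: 5.08
tool_pos: [0.4913, 0.1374, 0.2261]
tool_rot: [0.708, -0.017, -0.706, -0.02]
contact_force: [0.1, 1.2, 0.5]
opening: 0.504
```

```bash
python3 rel.py 0.4845 0.263 0.13
python3 - <<'E'
from h import *
im=camera('wrist'); cv2.imwrite('pics/w3.png',im)
a=camera('scene'); cv2.imwrite('pics/s3.png',a)
c=calibration('wrist'); np.save('w3.npy',c,allow_pickle=True)
cv2.imwrite('pics/v3.png',np.vstack([cv2.resize(im,(480,300)),cv2.resize(a,(480,300))]))
E
```

```text
t 5.08 pos [0.4913 0.1374 0.2261] yaw z 177.0 tilt [ 0.003  0.004 -1.   ] units [ 1.609 -2.078  0.228] F [0.1 1.2 0.5] op 0.504
```

View pics/v3.png

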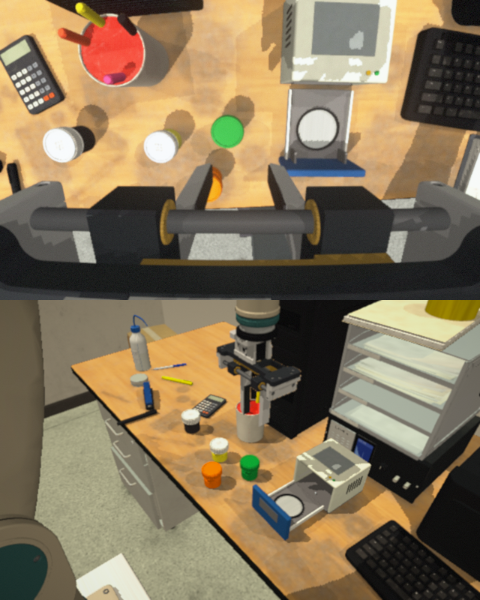

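The tray is fully out. In the wrist view (full resolution) the dish is at about (423,172) and the yellow cap at about (215,195).

```bash
python3 - <<'E'
from h import *
c=np.load('w3.npy',allow_pickle=True).item()
im=cv2.imread('pics/w3.png'); h=cv2.cvtColor(im,cv2.COLOR_BGR2HSV)
def blob(x0,x1,y0,y1,z,n):
    w=cv2.inRange(h,(0,0,165),(180,50,255)); k=np.zeros_like(w); k[y0:y1,x0:x1]=w[y0:y1,x0:x1]
    ct=max(cv2.findContours(k,0,2)[0],key=cv2.contourArea); e=cv2.fitEllipse(cv2.convexHull(ct)); print(n,e,onz(c,*e[0],z))
blob(185,245,165,225,.052,'yellow'); blob(392,455,138,210,.02,'dish')
s=np.array([.5655,.006]); u=np.array([np.cos(np.radians(-3.5)),np.sin(np.radians(-3.5))]); print('model dish',s-.072*u, proj(c,[*(s-.072*u),.02]))
E
```

```text
yellow ((213.0692138671875, 195.72291564941406), (41.52721405029297, 44.40883255004883), 128.36715698242188) [0.48534355 0.25537949 0.052     ]
dish ((422.8696594238281, 170.83145141601562), (47.3878173828125, 51.70855712890625), 57.541019439697266) [0.49398381 0.00442716 0.02      ]
model dish [0.49363429 0.01039549] [418.07341877 171.38770354]
```

>>> jog_arm(commands=[{"tx":0.2,"ty":-0.8,"tz":0.1,"spin":0,"claw":0.6},{"tx":0.4,"ty":-0.8,"tz":0.1,"spin":0,"claw":0.6},{"tx":0.4,"ty":-0.4,"tz":0,"spin":0,"claw":0.6},{"tx":0,"ty":0,"tz":0,"spin":0,"claw":0.6},{"tx":0,"ty":0,"tz":0,"spin":0,"claw":0.6},{"tx":0,"ty":0,"tz":0,"spin":0,"claw":0.6}])

```text
clock: 5.92
tool_pos: [0.4874, 0.2498, 0.1668]
tool_rot: [0.707, -0.023, -0.706, -0.023]
contact_force: [-0.3, -0.9, -0.2]
opening: 0.8
```

```bash
cat > look.py <<'E'
from h import *
from rel import rel
import sys
c=calibration('wrist'); im=camera('wrist'); cv2.imwrite('pics/%s.png'%sys.argv[1],im); h=cv2.cvtColor(im,cv2.COLOR_BGR2HSV)
def near(X,z,n,r):
    u,v=proj(c,X); w=cv2.inRange(h,(0,0,165),(180,50,255)); k=np.zeros_like(w); cv2.circle(k,(int(u),int(v)),r,255,-1); k&=w
    print(n,'pred',u,v)
    ct=max(cv2.findContours(k,0,2)[0],key=cv2.contourArea); e=cv2.fitEllipse(cv2.convexHull(ct)); print(n,np.round(e[0],1),np.round(e[1],1),onz(c,*e[0],z).round(4))
near([.4845,.2625,.054],.052,'yellow',42)
near([.4935,.0105,.02],.02,'dish',40)
rel([.4845,.2625,.051])
E
python3 look.py w4
```

```text
yellow pred 306.9137277417838 201.47082039104902
yellow [307.4 200.4] [52.3 52.9] [0.485  0.2621 0.052 ]
dish pred 545.7501503955424 169.73640054107426
dish [546.5 167.1] [50.8 59.5] [0.4963 0.01   0.02  ]
t 5.97 pos [0.4872 0.2502 0.1667] yaw z 176.31 tilt [ 0.002  0.    -1.   ] units [ 1.928 -0.201  0.061] F [-0.5  0.4 -0.8] op 0.8
```

View pics/w4.png

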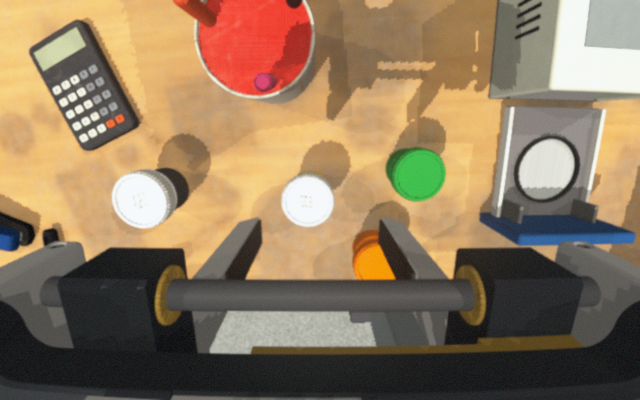

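The cap at (307,200) agrees with the estimate. I'll centre, descend to the cap and grip.

>>> jog_arm(commands=[{"tx":0,"ty":-0.2,"tz":0.04,"spin":0,"claw":0.5},{"tx":0.7,"ty":0,"tz":0,"spin":0,"claw":0.5},{"tx":0.7,"ty":0,"tz":0,"spin":0,"claw":0.5},{"tx":0.5,"ty":0,"tz":0,"spin":0,"claw":0.5},{"tx":0,"ty":0,"tz":0,"spin":0,"claw":0.5},{"tx":0,"ty":0,"tz":0,"spin":0,"claw":0.5}])

```text
clock: 6.72
tool_pos: [0.4853, 0.2647, 0.0527]
tool_rot: [0.707, -0.021, -0.706, -0.022]
contact_force: [0.1, 0.9, 0.1]
opening: 0.753
```

>>> jog_arm(commands=[{"tx":0,"ty":0,"tz":0,"spin":0,"claw":-0.2},{"tx":0,"ty":0,"tz":0,"spin":0,"claw":-0.2},{"tx":0,"ty":0,"tz":0,"spin":0,"claw":-0.2},{"tx":0,"ty":0,"tz":0,"spin":0,"claw":-0.2},{"tx":0,"ty":0,"tz":0,"spin":0,"claw":-0.2}], force=12)

```text
clock: 7.35
tool_pos: [0.4851, 0.264, 0.0526]
tool_rot: [0.707, -0.022, -0.706, -0.022]
contact_force: [-0.4, -0.4, 7.0]
opening: 0.533
```

>>> jog_arm(commands=[{"tx":-0.3,"ty":0,"tz":0,"spin":0,"claw":-0.2},{"tx":-0.8,"ty":0,"tz":0,"spin":0,"claw":-0.2},{"tx":-0.8,"ty":0,"tz":0,"spin":0,"claw":-0.2},{"tx":0,"ty":0,"tz":0,"spin":0,"claw":-0.2}], force=15)

```text
clock: 7.85
tool_pos: [0.487, 0.2653, 0.1702]
tool_rot: [0.709, -0.02, -0.704, -0.024]
contact_force: [0.5, -0.2, -1.4]
opening: 0.529
```

>>> jog_arm(commands=[{"tx":0,"ty":0.3,"tz":0,"spin":0,"claw":-0.2},{"tx":0,"ty":0.6,"tz":-0.1,"spin":0,"claw":-0.2},{"tx":0,"ty":0.6,"tz":-0.1,"spin":0,"claw":-0.2},{"tx":0,"ty":0.6,"tz":-0.1,"spin":0,"claw":-0.2},{"tx":0,"ty":0.6,"tz":-0.12,"spin":0,"claw":-0.2},{"tx":0,"ty":0.6,"tz":0,"spin":0,"claw":-0.2},{"tx":0,"ty":0.6,"tz":0,"spin":0,"claw":-0.2},{"tx":0,"ty":0.3,"tz":0,"spin":0,"claw":-0.2},{"tx":0,"ty":0,"tz":0,"spin":0,"claw":-0.2},{"tx":0,"ty":0,"tz":0,"spin":0,"claw":-0.2},{"tx":0,"ty":0,"tz":0,"spin":0,"claw":-0.2}])

```text
clock: 9.22
tool_pos: [0.4942, 0.0124, 0.1656]
tool_rot: [-0.707, 0.021, 0.707, 0.021]
contact_force: [0.0, 0.0, -0.6]
opening: 0.534
```

```bash
python3 rel.py .4945 .0103 .073; python3 - <<'E'
from h import *
im=camera('wrist'); b=camera('side'); a=camera('scene')
cv2.imwrite('pics/v5.png',np.vstack([cv2.resize(im,(480,300)),np.hstack([cv2.resize(a[130:310,300:520],(330,270)),cv2.resize(b[80:230,220:400],(330,270))])[:,:480]]) if 0 else np.vstack([cv2.resize(im,(480,300)),cv2.resize(a[150:310,260:516],(480,300))]))
cv2.imwrite('pics/w5.png',im)
E
```

```text
t 9.22 pos [0.4942 0.0124 0.1656] yaw z 176.61 tilt [-0.     0.001 -1.   ] units [ 1.543  0.035 -0.006] F [ 0.   0.  -0.6] op 0.534
```

View pics/v5.png

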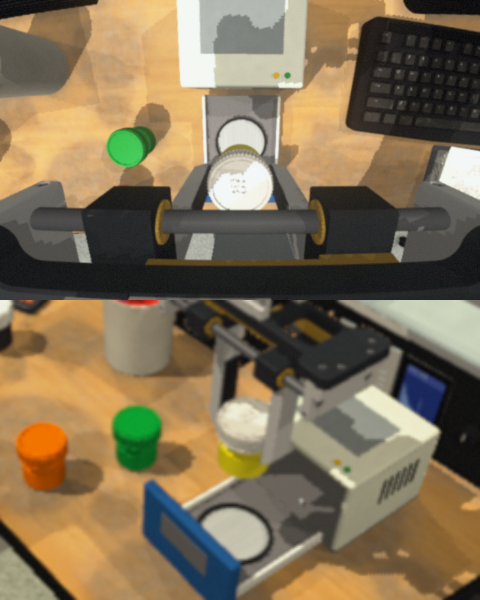

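>>> jog_arm(commands=[{"tx":0.5,"ty":0.035,"tz":0,"spin":0,"claw":-0.2},{"tx":0.5,"ty":0,"tz":0,"spin":0,"claw":-0.2},{"tx":0.3,"ty":0,"tz":0,"spin":0,"claw":-0.2},{"tx":0.12,"ty":0,"tz":0,"spin":0,"claw":-0.2},{"tx":0,"ty":0,"tz":0,"spin":0,"claw":-0.2},{"tx":0,"ty":0,"tz":0,"spin":0,"claw":-0.2}])

```text
clock: 10.12
tool_pos: [0.4947, 0.0088, 0.0812]
tool_rot: [0.707, -0.022, -0.706, -0.022]
contact_force: [-0.4, -0.4, -0.2]
opening: 0.534
```

>>> jog_arm(commands=[{"tx":0.07,"ty":0,"tz":0,"spin":0,"claw":-0.2},{"tx":0.04,"ty":0,"tz":0,"spin":0,"claw":-0.2},{"tx":0,"ty":0,"tz":0,"spin":0,"claw":-0.2}])

```text
clock: 10.5
tool_pos: [0.4939, 0.0086, 0.0738]
tool_rot: [-0.707, 0.022, 0.707, 0.022]
contact_force: [0.3, 0.1, -1.2]
opening: 0.53
```

>>> jog_arm(commands=[{"tx":0.03,"ty":0.0,"tz":0,"spin":0,"claw":-0.2},{"tx":0.0,"ty":0,"tz":0,"spin":0,"claw":-0.2},{"tx":0,"ty":0,"tz":0,"spin":0,"claw":-0.2}])

```text
clock: 10.88
tool_pos: [0.4942, 0.0087, 0.0726]
tool_rot: [0.707, -0.022, -0.707, -0.022]
contact_force: [-1.3, -0.3, 6.5]
opening: 0.534
```

Seated (6.5 N of contact). I'll release gently and rise.

>>> jog_arm(commands=[{"tx":0,"ty":0,"tz":0,"spin":0,"claw":0.15},{"tx":0,"ty":0,"tz":0,"spin":0,"claw":0.3},{"tx":0,"ty":0,"tz":0,"spin":0,"claw":0.3},{"tx":0,"ty":0,"tz":0,"spin":0,"claw":0.3},{"tx":-0.4,"ty":0,"tz":0,"spin":0,"claw":0.3},{"tx":-0.8,"ty":0,"tz":0,"spin":0,"claw":0.3},{"tx":-1,"ty":0,"tz":0,"spin":0,"claw":0.3},{"tx":-0.4,"ty":0,"tz":0,"spin":0,"claw":0},{"tx":0,"ty":0,"tz":0,"spin":0,"claw":-1},{"tx":0,"ty":0,"tz":0,"spin":0,"claw":-1},{"tx":0,"ty":0,"tz":0,"spin":0,"claw":-1}])

```text
clock: 12.25
tool_pos: [0.4931, 0.0086, 0.2266]
tool_rot: [-0.706, 0.022, 0.708, 0.022]
contact_force: [-0.2, 0.2, 0.3]
opening: 0.264
```

```bash
python3 rel.py .40 .0163 .078; python3 - <<'E'
from h import *
im=camera('wrist'); a=camera('scene')
cv2.imwrite('pics/v6.png',np.vstack([cv2.resize(im,(480,300)),cv2.resize(a[150:310,260:516],(480,300))]))
E
```

```text
t 12.25 pos [0.4931 0.0086 0.2266] yaw z 176.47 tilt [-0.003 -0.    -1.   ] units [ 2.482 -0.033  1.549] F [-0.2  0.2  0.3] op 0.264
```

View pics/v6.png

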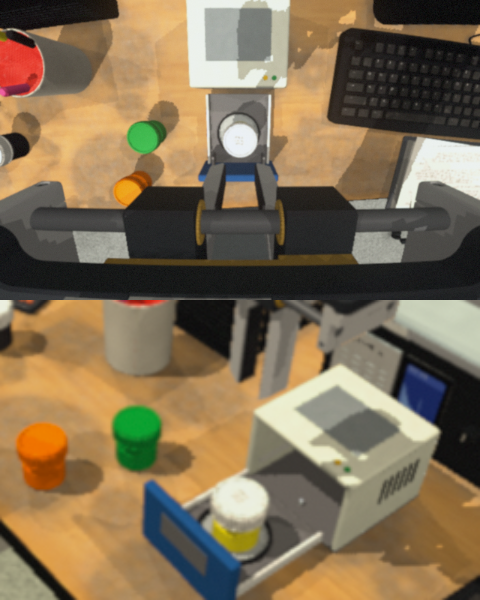

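The pot stands upright within the dish lip. Now I'll move in front of the panel.

>>> jog_arm(commands=[{"tx":0,"ty":-0.03,"tz":0.6,"spin":0,"claw":-1},{"tx":0,"ty":0,"tz":0.6,"spin":0,"claw":-1},{"tx":0,"ty":0,"tz":0.25,"spin":0,"claw":-1},{"tx":0.6,"ty":0,"tz":0,"spin":0,"claw":-1},{"tx":0,"ty":0,"tz":0,"spin":0,"claw":-1},{"tx":0,"ty":0,"tz":0,"spin":0,"claw":-1}])

```text
clock: 13.1
tool_pos: [0.4083, 0.0159, 0.1925]
tool_rot: [0.707, -0.022, -0.707, -0.022]
contact_force: [-0.0, 0.2, -0.6]
opening: 0.005
```

```bash
python3 rel.py .407 .016 .077; python3 -c "
from rig import state; print(state()['joints'])"
```

```text
t 13.1 pos [0.4083 0.0159 0.1925] yaw z 176.45 tilt [ 0.001  0.    -1.   ] units [ 1.925e+00 -1.000e-03  2.300e-02] F [-0.   0.2 -0.6] op 0.005
[-0.08813247  0.35491537 -0.02556337  2.19461956  0.01604262  0.59147919
 -1.75812175]
```

>>> jog_arm(commands=[{"tx":0.6,"ty":0,"tz":0,"spin":0,"claw":-1},{"tx":0.6,"ty":0,"tz":0,"spin":0,"claw":-1},{"tx":0,"ty":0,"tz":0,"spin":0,"claw":-1}])

```text
clock: 13.48
tool_pos: [0.4069, 0.0158, 0.1193]
tool_rot: [-0.706, 0.022, 0.708, 0.022]
contact_force: [-0.4, -0.1, 1.0]
opening: 0.002
```

>>> jog_arm(commands=[{"tx":0.4,"ty":0,"tz":0,"spin":0,"claw":-1},{"tx":0.33,"ty":0,"tz":0,"spin":0,"claw":-1},{"tx":0,"ty":0,"tz":0,"spin":0,"claw":-1},{"tx":0,"ty":0,"tz":0,"spin":0,"claw":-1}])

```text
clock: 13.98
tool_pos: [0.4085, 0.0159, 0.0776]
tool_rot: [0.708, -0.022, -0.706, -0.022]
contact_force: [0.4, -0.1, 0.5]
opening: 0.009
```

>>> jog_arm(commands=[{"tx":0,"ty":0,"tz":-0.07,"spin":0,"claw":-1},{"tx":0,"ty":0,"tz":-0.1,"spin":0,"claw":-1},{"tx":0,"ty":0,"tz":-0.1,"spin":0,"claw":-1},{"tx":0,"ty":0,"tz":-0.1,"spin":0,"claw":-1},{"tx":0,"ty":0,"tz":-0.1,"spin":0,"claw":-1},{"tx":0,"ty":0,"tz":-0.1,"spin":0,"claw":-1},{"tx":0,"ty":0,"tz":-0.1,"spin":0,"claw":-1},{"tx":0,"ty":0,"tz":-0.1,"spin":0,"claw":-1},{"tx":0,"ty":0,"tz":-0.1,"spin":0,"claw":-1},{"tx":0,"ty":0,"tz":-0.1,"spin":0,"claw":-1},{"tx":0,"ty":0,"tz":-0.1,"spin":0,"claw":-1},{"tx":0,"ty":0,"tz":-0.1,"spin":0,"claw":-1}])

```text
clock: 15.48
tool_pos: [0.4775, 0.0113, 0.0761]
tool_rot: [-0.707, 0.022, 0.707, 0.022]
contact_force: [-5.3, -0.8, -1.0]
opening: 0.002
```

>>> jog_arm(commands=[{"tx":0,"ty":0,"tz":-0.1,"spin":0,"claw":-1},{"tx":0,"ty":0,"tz":-0.1,"spin":0,"claw":-1},{"tx":0,"ty":0,"tz":-0.1,"spin":0,"claw":-1},{"tx":0,"ty":0,"tz":-0.1,"spin":0,"claw":-1},{"tx":0,"ty":0,"tz":-0.1,"spin":0,"claw":-1},{"tx":0,"ty":0,"tz":-0.1,"spin":0,"claw":-1},{"tx":0,"ty":0,"tz":-0.1,"spin":0,"claw":-1},{"tx":0,"ty":0,"tz":-0.08,"spin":0,"claw":-1},{"tx":0,"ty":0,"tz":-0.07,"spin":0,"claw":-1},{"tx":0,"ty":0,"tz":-0.06,"spin":0,"claw":-1}])

```text
clock: 16.73
tool_pos: [0.5317, 0.0079, 0.0762]
tool_rot: [-0.706, 0.022, 0.707, 0.022]
contact_force: [-5.8, -1.5, -0.9]
opening: 0.004
```

>>> jog_arm(commands=[{"tx":0,"ty":0,"tz":-0.06,"spin":0,"claw":-1},{"tx":0,"ty":0,"tz":-0.05,"spin":0,"claw":-1},{"tx":0,"ty":0,"tz":-0.05,"spin":0,"claw":-1},{"tx":0,"ty":0,"tz":0,"spin":0,"claw":-1}])

```text
clock: 17.23
tool_pos: [0.5413, 0.0073, 0.0761]
tool_rot: [-0.706, 0.022, 0.707, 0.022]
contact_force: [-6.7, -0.6, -0.1]
opening: 0.006
```

>>> jog_arm(commands=[{"tx":0,"ty":0,"tz":-0.06,"spin":0,"claw":-1},{"tx":0,"ty":0,"tz":-0.04,"spin":0,"claw":-1},{"tx":0,"ty":0,"tz":0,"spin":0,"claw":-1}])

```text
clock: 17.6
tool_pos: [0.5416, 0.0073, 0.0761]
tool_rot: [-0.703, 0.022, 0.711, 0.022]
contact_force: [-15.9, 0.6, 12.3]
opening: 0.006
```

At the inner stop (16 N, same position as the first press). Releasing slowly at first, then moving clear.

>>> jog_arm(commands=[{"tx":0,"ty":0,"tz":0.15,"spin":0,"claw":-1},{"tx":0,"ty":0,"tz":0.15,"spin":0,"claw":-1},{"tx":0,"ty":0,"tz":0.2,"spin":0,"claw":-1},{"tx":0,"ty":0,"tz":0.4,"spin":0,"claw":-1},{"tx":-0.6,"ty":0,"tz":0.3,"spin":0,"claw":-1},{"tx":-1,"ty":0,"tz":0,"spin":0,"claw":-1},{"tx":-1,"ty":0,"tz":0,"spin":0,"claw":-1},{"tx":0,"ty":0,"tz":0,"spin":0,"claw":-1},{"tx":0,"ty":0,"tz":0,"spin":0,"claw":-1},{"tx":0,"ty":0,"tz":0,"spin":0,"claw":-1}])

```text
clock: 18.85
tool_pos: [0.4748, 0.0117, 0.231]
tool_rot: [-0.706, 0.022, 0.708, 0.022]
contact_force: [-0.6, -0.0, -0.1]
opening: 0.008
```

```bash
python3 - <<'E'
from h import *
im=camera('wrist'); a=camera('scene')
cv2.imwrite('pics/v7.png',np.vstack([cv2.resize(im,(480,300)),cv2.resize(a[150:310,260:516],(480,300))]))
o=cv2.imread('pics/scene0.png')
for x in(o,a):
    m=cv2.inRange(cv2.cvtColor(x,cv2.COLOR_BGR2HSV),(100,130,50),(118,255,255)); m[:210]=0; n,l,s,ce=cv2.connectedComponentsWithStats(m); i=1+s[1:,4].argmax(); print(s[i],ce[i])
E
```

```text
[ 385  220   55   66 1349] [411.46997776 253.48109711]
[ 385  220   55   66 1351] [411.44633605 253.47742413]
```

View pics/v7.png

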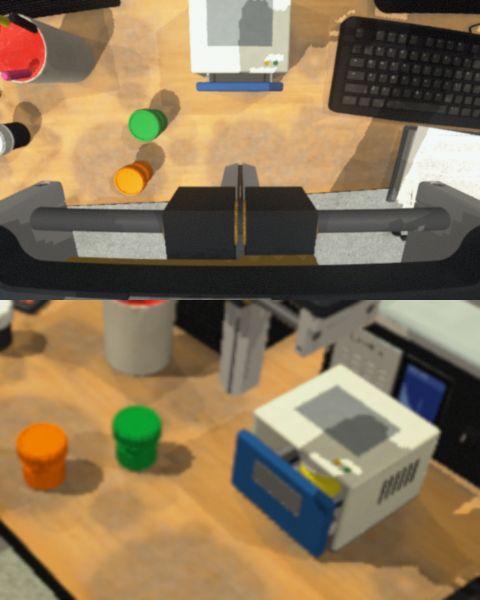

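The panel blob is back at its original latched pixels (411.4, 253.5). One zoom to check the pot is upright inside.

```bash
python3 - <<'E'
from h import *
a=camera('scene'); o=cv2.imread('pics/scene0.png')
x0,y0=380,195
A=cv2.resize(a[y0:y0+95,x0:x0+120],None,fx=6,fy=6,interpolation=cv2.INTER_CUBIC)
cv2.imwrite('pics/z8.png',A)
d=cv2.absdiff(a,o).max(2); print('dark diff',d[140:185,235:275].max())
c=calibration('scene'); D=np.array([.494,.0103]); u=np.array([.998,-.061])
p=D+.112*u
for z in(.02,.06,.074):
  for k in(-.025,0,.025): print(z,k,(proj(c,[*(p+k*u),z])-[x0,y0])*6)
E
```

```text
dark diff 9
0.02 -0.025 [238.42913961 348.02045619]
0.02 0 [296.06359962 311.99733464]
0.02 0.025 [352.0995587 276.9598155]
0.06 -0.025 [258.43801865 255.3715119 ]
0.06 0 [317.68573268 219.48225226]
0.06 0.025 [375.23408451 184.61013488]
0.074 -0.025 [265.75765561 221.44915835]
0.074 0 [325.59013437 185.63185416]
0.074 0.025 [383.68575391 150.84253496]
```

View pics/z8.png

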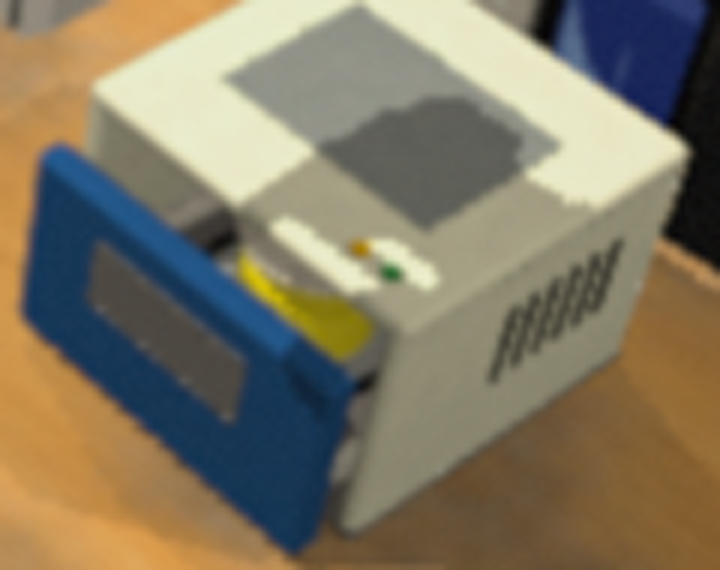

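The zoom shows the yellow body with the white cap rim above it at about (300,300), where an upright pot in the dish should be. Handing in.

```bash
python3 -c "
from rig import close_job,state; print(close_job(), state()['clock'])"
```

```text
the job is handed in; nothing more can be done
the job is handed in; nothing more can be done
```

The job is done and handed in, at about 19 s on the robot's clock. I pressed the blue front to its stop once and the tray sprang out. I gripped the yellow pot by its cap and set it upright inside the dish lip. I then pushed the tray slowly to the stop, at about 16 N, and let go.

The last checks all agreed:
- **Tray:** in the scene camera the blue panel is back at its original latched pixels to within 0.1 px, more than a second after release.
- **Yellow pot:** the part of it visible through the gap above the panel is where it should be, with the cap rim above the yellow body, so it is upright.
- **Dark pot:** its image is unchanged from the start.
- **Robot:** the arm is clear of everything.

Two things did not go cleanly. The first two move calls were refused because their rows lacked some keys, and nothing moved. One wrist-camera measurement, taken while the arm was still settling, was about 6–7 mm off sideways; I discarded it, and a fresh one agreed with the earlier estimate.

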